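Put the chromatography columns away in their boxes

TASK

Put the four steel chromatography columns lying on the one mat back into the open foam-lined boxes on the other, each into the box made for its length and thickness, lying fully down in the recess. Set them down gently, as a dropped column is ruined, and leave the glass beaker and the small reagent bottle among them standing where they are.

Things in the scene. Friction and masses are not known exactly. Their poses are not given: they have to be found in the camera images.
- column_short: Shortest steel chromatography column, lying on a 2 mm mat: round tube 10 mm thick with a white label, at each end a hexagonal nut (16 mm across flats, 10 mm long) and a small black plug; 76 mm long over all, about 60 g. Origin on the tube's axis at mid-length, x along it (either way round). Rests on the nuts' flats, its axis 8 mm above its support; bare tube 46 mm long.
- column_medium: Medium-length thin steel chromatography column, lying on a 2 mm mat: round tube 10 mm thick with a white label, at each end a hexagonal nut (16 mm across flats, 10 mm long) and a small black plug; 126 mm long over all, about 85 g. Origin on the tube's axis at mid-length, x along it (either way round). Rests on the nuts' flats, its axis 8 mm above its support; bare tube 96 mm long.
- column_long: Longest thin steel chromatography column, lying on a 2 mm mat: round tube 10 mm thick with a white label, at each end a hexagonal nut (16 mm across flats, 10 mm long) and a small black plug; 176 mm long over all, about 110 g. Origin on the tube's axis at mid-length, x along it (either way round). Rests on the nuts' flats, its axis 8 mm above its support; bare tube 146 mm long.
- column_thick: The only thick steel chromatography column, lying on a 2 mm mat: round tube 24 mm thick with a white label, at each end a hexagonal nut (32 mm across flats, 13 mm long) and a small black plug; 134 mm long over all, about 380 g. Origin on the tube's axis at mid-length, x along it (either way round). Rests on the nuts' flats, its axis 16 mm above its support; bare tube 98 mm long.
- box_short: Box of the short column, fixed, open, off-white with dark foam: 102 x 52 mm, rim 16 mm above its underside. Recess 90 x 32 mm, upright sides, flat floor 4 mm above the underside. A notch 44 mm wide is cut across the middle of both long sides down to the floor, for fingers astride the column. Origin: centre of the underside, 2 mm above the bench; x along the recess, z up.
- box_medium: Box of the medium-length thin column, fixed, open, off-white with dark foam: 152 x 52 mm, rim 16 mm above its underside. Recess 140 x 32 mm, upright sides, flat floor 4 mm above the underside. A notch 44 mm wide is cut across the middle of both long sides down to the floor, for fingers astride the column. Origin: centre of the underside, 2 mm above the bench; x along the recess, z up.
- box_long: Box of the long column, fixed, open, off-white with dark foam: 202 x 52 mm, rim 16 mm above its underside. Recess 190 x 32 mm, upright sides, flat floor 4 mm above the underside. A notch 44 mm wide is cut across the middle of both long sides down to the floor, for fingers astride the column. Origin: centre of the underside, 2 mm above the bench; x along the recess, z up.
- box_thick: Box of the thick column, fixed, open, off-white with dark foam: 160 x 68 mm, rim 26 mm above its underside. Recess 148 x 48 mm, upright sides, flat floor 4 mm above the underside. A notch 44 mm wide is cut across the middle of both long sides down to the floor, for fingers astride the column. Origin: centre of the underside, 2 mm above the bench; x along the recess, z up.
- beaker: Empty glass beaker standing among the boxes, 38 mm in diameter, 52 mm tall, origin at the centre of its underside, z up. To be left alone.
- reagent_bottle: Small amber glass bottle standing among the columns, 34 mm in diameter, 62 mm tall, origin at the centre of its underside, z up. To be left alone.
There are look-alikes about, which are no part of the job. What is shaped like the column_short but yellow is not meant.

How it is judged:
By the outcome, as a careful person would: the job done as asked, in the order asked, and still so for the second after the job is handed in, with the robot touching nothing.
It also fails if it takes over 131 s, if anything falls off the work surface, if the arm or the gripper's body presses on something with over 40 N, if the wrist force passes 120 N, or if a joint passes its speed limit or range.

ROBOT

A 7-joint arm with a two-finger parallel gripper is mounted at the origin on the work surface. World frame = base frame: x ahead of the robot, y to its left, z up, the work surface at z = 0. Lengths are in m, angles in rad, forces in N, time in s.
With the tool pointing down it reaches from about 0.4 to 0.85 m from the base axis. Payload 4.5 kg.
Tool frame: the origin (TCP) lies where the fingers leave the gripper's body, on its centre line; the fingertips stand 64 mm ahead of it and the grasp point (between the pads) lies 45 mm ahead of it; z points along the fingers, y is the line along which they close (so a half turn about z gives the same grasp; the last joint's range is limited). The gripper opens to 88 mm and grips with 3 to 60 N. Pads are 18 mm wide; open, the fingers measure 123 mm over their backs; the gripper's body (75 mm by 187 mm) begins 45 mm behind the grasp point.
Start: joints at [0.034, 0.689, -0.195, 1.565, 0.157, 0.902, -0.215], TCP at [0.625, 0, 0.303] pointing down, gripper open.
Joint ranges: [-3.01, 3.01], [-0.46, 2.08], [-1.47, 1.51], [0.13, 2.56], [-1, 4.14], [0.04, 2.09], [-2.66, 2.66]. Speed limits (rad/s): [2.57, 2.57, 3.14, 3.14, 3.14, 3.14, 3.14].

INTERFACE

Orientations are given as a unit quaternion [x, y, z, w].
In Python, from plant import r gives the robot as it stands.
- The arm moves only by the tool play_rows, never from a script. Its arguments are lists of equal length, an entry for each row: "translation": the shift along the tool's x, y, z in m, a list of three; "delta_rot": the turn, a rotation vector about the tool's x, y, z in degrees, a list of three; "grip": the opening, from -1 (shut) to 1 (fully open). In form: {"translation": [[x, y, z], ...], "delta_rot": [[rx, ry, rz], ...], "grip": [grip, ...]}. A call has 1 to 20 rows; each row shifts and turns the commanded pose from where the row before left it, along the tool's axes as they then stand; what a row does not reach is not made up. A row lasts 1/8 s, in which the tool goes at most 62.5 mm and 10.7 degrees, less where a joint would pass 70% of its speed; a pose out of reach is approached as far as the arm can. A call with a gripper value outside its range is refused whole. The fingers move at their own pace and stop on an object; "squeeze" is the grip in N (left out, the last holds). Time passes only in rows, so rows that do not move let the fingers close. It gives the time, the measured TCP pose, the force, the opening and the grip force at its end, in the units of the state.
- r.get_state(): the state, without advancing time (a new reading comes with each control period).
- r.snapshot(name): name is "scene" or "side" or "wrist"; returns the picture (480x640x3 uint8, blue, green, red); there is no depth.
- r.get_calibration(name): a dict with "intrinsics" (3x3 intrinsics, pixels), "eye" and "rotation" of the camera in the world. Camera axes: x right, y up, looking along -z (the intrinsics and any distortion apply to the point x, -y, -z); pixel columns grow to the right and rows downward; lengths in m; the calibration is good to about 2 mm. A picture is of the moment at which its call begins: read the wrist's pose just before it. get_calibration takes no time and is no camera call; for the wrist camera it gives the pose at the moment of the call.
- r.finish_job(): hands the job in; it is judged then, once.
Trained networks look in the newest picture that a camera, given by its name, has taken for a name from the list of things; names that differ only in an ending like _2 or _b are one class to them, and where a whole thing is asked for, a point or a joint stands for the part that bears it (a point fixed in the world has none). Each returns a list of dicts, best first, with "confidence" (0 to 1); they miss things now and then, are a little off and sometimes report something else, mostly with a low value. They report only what shows in the picture. A call takes as long as a camera call. They do not tell look-alikes from the thing itself.
- r.look_for(camera, target): "point" ([x, y, z] in m, in world coordinates, good to about 4 mm: the middle of the surface that is visible of it).
- r.silhouettes(camera, target): "pixels" (480x640 bool, what is visible of it).
The state is a dict: "clock": time; "q": joint angles; "qd": joint speeds; "joint_torque": joint torques, N m; "tool_pos": TCP position; "eef_rot": TCP orientation; "contact_force": force on the tool from outside, world axes, zero at the start; "moment": the same for the moment, N m; "opening": opening from 0.0 (shut) to 1.0 (fully open); "finger_force": force on a finger pad.
Only numpy, scipy, OpenCV 4.12 (cv2) and the standard library are available. Lean on these libraries where they do the work, as an engineer would, in place of code of your own. Each camera call takes 0.05 s, during which the arm holds its last target. There are 200 camera calls.

## Working session

There is one attempt and no reset: what is moved stays moved. The work goes in short steps, Python scripts to look and compute and a tool call to move; the robot and the scene stay as the last step left them, time stands still between calls to the robot, and variables do not carry over. Pictures are saved under pics/ and viewed, at most 14 in all, crops included, and the job is handed in when it is done.

Besides the shell and the picture viewer there is one more tool, called after "Request:" in YAML: its name, and indented under it one key for each argument. play_rows: Moves the arm, as the interface text tells. Its arguments: {"type":"object","properties":{"translation":{"type":"array","items":{"type":"array","items":{"type":"number"}}},"delta_rot":{"type":"array","items":{"type":"array","items":{"type":"number"}}},"grip":{"type":"array","items":{"type":"number"}},"squeeze":{"type":"number"}},"required":["translation","delta_rot","grip"]}

```bash
ls; mkdir -p pics
cat > h.py <<'E'
import numpy as np, cv2, json
from plant import r
def ray(cal,u,v):
    K=np.array(cal['intrinsics']);R=np.array(cal['rotation'])
    p=np.linalg.inv(K)@np.array([u,v,1.]);d=R@np.array([p[0],-p[1],-1.])
    return np.array(cal['eye']),d/np.linalg.norm(d)
def onz(cal,u,v,z):
    e,d=ray(cal,u,v);return e+d*(z-e[2])/d[2]
def proj(cal,P):
    K=np.array(cal['intrinsics']);c=np.array(cal['rotation']).T@(np.asarray(P)-np.array(cal['eye']))
    q=K@np.array([c[0],-c[1],-c[2]]);return q[:2]/q[2]
E
python3 - <<'E'
from h import *
s=r.get_state();print({k:np.round(v,3).tolist() for k,v in s.items()})
for n in('scene','side','wrist'):
    c=r.get_calibration(n);print(n,{k:np.round(v,3).tolist() for k,v in c.items()})
    cv2.imwrite(f'pics/{n}0.png',r.snapshot(n))
for t in['column_short','column_medium','column_long','column_thick','box_short','box_medium','box_long','box_thick','beaker','reagent_bottle']:
  for n in('scene','side'):
    print(t,n,[(np.round(d['point'],3).tolist(),round(d['confidence'],2)) for d in r.look_for(n,t)])
E
```

```text
pics
{'clock': 0.0, 'q': [0.034, 0.69, -0.194, 1.566, 0.157, 0.903, -0.215], 'qd': [0.002, -0.001, -0.0, -0.002, -0.002, 0.001, -0.001], 'joint_torque': [0.0, -52.757, -1.267, -15.343, -0.053, 0.007, 0.0], 'tool_pos': [0.624, -0.0, 0.302], 'eef_rot': [0.707, 0.707, -0.001, -0.001], 'contact_force': [0.396, 0.596, 0.946], 'moment': [-0.008, 0.001, 0.028], 'finger_force': 0.0, 'opening': 0.996}
scene {'intrinsics': [[458.825, 0.0, 314.161], [0.0, 458.825, 240.011], [0.0, 0.0, 1.0]], 'eye': [1.297, -0.165, 0.61], 'rotation': [0.375, 0.305, 0.562, 0.671]}
side {'intrinsics': [[522.009, 0.0, 319.493], [0.0, 522.009, 232.067], [0.0, 0.0, 1.0]], 'eye': [0.115, 0.528, 0.779], 'rotation': [-0.093, 0.337, 0.908, -0.229]}
wrist {'intrinsics': [[349.435, 0.0, 318.415], [0.0, 349.435, 238.167], [0.0, 0.0, 1.0]], 'eye': [0.624, 0.082, 0.383], 'rotation': [-0.16, 0.0, -0.0, 0.987]}
column_short scene [([0.284, 0.208, 0.012], 0.68), ([0.427, 0.331, 0.012], 0.49), ([0.585, -0.332, 0.008], 0.44)]
column_short side [([0.419, 0.337, 0.018], 0.84), ([0.273, 0.207, 0.014], 0.8), ([0.262, 0.343, 0.013], 0.
[... 367 characters left out ...]
 0.029], 0.85)]
column_thick side [([0.413, 0.148, 0.03], 0.85)]
box_short scene [([0.59, -0.137, 0.001], 0.73)]
box_short side [([0.588, -0.134, 0.004], 0.93), ([0.42, 0.341, 0.015], 0.34)]
box_medium scene [([0.585, -0.33, 0.01], 0.87)]
box_medium side [([0.589, -0.328, 0.007], 0.78)]
box_long scene [([0.426, -0.132, 0.006], 0.7)]
box_long side [([0.423, -0.13, 0.006], 0.56)]
box_thick scene [([0.423, -0.337, 0.007], 0.71), ([0.429, 0.136, 0.024], 0.56)]
box_thick side [([0.436, -0.33, 0.01], 0.61)]
beaker scene [([0.521, -0.234, 0.04], 0.78)]
beaker side [([0.504, -0.227, 0.039], 0.91)]
reagent_bottle scene [([0.516, 0.241, 0.036], 0.84)]
reagent_bottle side [([0.501, 0.249, 0.04], 0.74)]
```

View pics/scene0.png

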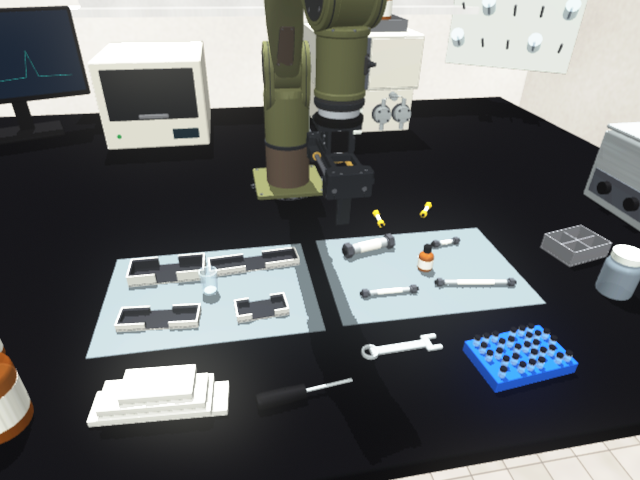

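View pics/side0.png

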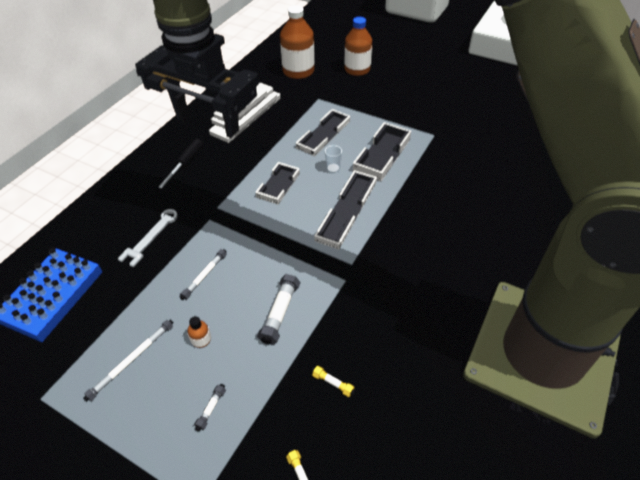

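The scene picture shows these candidates: the thick column at (370,246), medium (390,292), long (476,283) and short (446,243). The bottle is at (426,260), and the yellow look-alikes at (378,218) and (426,210) are excluded by colour. The boxes are thick (167,267), long (253,261), medium (158,317) and short (262,307), with the beaker at (209,282). The side picture agrees. For short I choose (446,243), the one with black ends on the mat.

```bash
sed -i "s/R=np.array(cal\['rotation'\])/R=RM(cal)/; s/np.array(cal\['rotation'\]).T/RM(cal).T/; s/^def ray/from scipy.spatial.transform import Rotation as Ro\ndef RM(c): return Ro.from_quat(c['rotation']).as_matrix()\ndef ray/" h.py
cat >> h.py <<'E'
def tri(obs):
    A=np.zeros((3,3));b=np.zeros(3)
    for cal,u,v in obs:
        e,d=ray(cal,u,v);M=np.eye(3)-np.outer(d,d);A+=M;b+=M@e
    X=np.linalg.solve(A,b)
    return X,[np.round(proj(c,X)-[u,v],1).tolist() for c,u,v in obs]
def rect(mask):
    return cv2.minAreaRect(np.argwhere(mask)[:,::-1].astype(np.float32))
def sil(n,t,near=None,zh=.01):
    """mask nearest to world xy `near`, its centroid / world oriented rect at height zh"""
    c=r.get_calibration(n);best=None
    for d in r.silhouettes(n,t):
        m=d['pixels']
        if m.sum()<20: continue
        pts=np.argwhere(m)[:,::-1]
        W=np.array([onz(c,u,v,zh)[:2] for u,v in pts])
        ctr=W.mean(0);dd=0 if near is None else np.hypot(*(ctr-near))
        if dd<.08 and(best is None or dd<best[0]): best=(dd,c,m,pts,W,d['confidence'])
    return best
def axis(W):
    (cx,cy),(w,h),a=cv2.minAreaRect((W*1000).astype(np.float32))
    if w<h: w,h,a=h,w,a+90
    return np.array([cx,cy])/1000,w,h,(a+90)%180-90   # yaw in deg of long axis, from x
E
python3 - <<'E'
from h import *
B={'box_short':(.588,-.135),'box_medium':(.587,-.33),'box_long':(.424,-.131),'box_thick':(.43,-.335)}
C={'column_short':(.422,.334),'column_medium':(.584,.135),'column_long':(.588,.335),'column_thick':(.42,.142)}
r.snapshot('wrist')
for D,zs in((B,{'box_thick':.028}),(C,{'column_thick':.018})):
  for t,p in D.items():
    z=zs.get(t,.018 if D is B else .010)
    for n in(('scene','side','wrist') if D is B else('scene','side')):
      b=sil(n,t,p,z)
      if b is None: print(t,n,None);continue
      c,w,h,a=axis(b[4]);print(t,n,np.round(c,4),'LxW %.0f %.0f yaw %.1f n%d conf %.2f'%(w,h,a,len(b[3]),b[5]),'uv',b[3].mean(0).round(1))
E
```

```text
box_short scene [ 0.6003 -0.1325] LxW 102 68 yaw -87.7 n1045 conf 0.77 uv [261.1 308.6]
box_short side [ 0.5839 -0.1264] LxW 117 63 yaw -85.3 n1054 conf 0.60 uv [277.8 183.5]
box_short wrist [ 0.589  -0.1309] LxW 109 54 yaw -86.0 n3572 conf 0.89 uv [288.  308.6]
box_medium scene [ 0.5942 -0.3278] LxW 157 75 yaw 86.1 n1898 conf 0.62 uv [158.3 318.1]
box_medium side [ 0.5793 -0.321 ] LxW 168 66 yaw 83.5 n1186 conf 0.75 uv [322.8 132.9]
box_medium wrist [ 0.5855 -0.3136] LxW 99 53 yaw 82.7 n1835 conf 0.70 uv [289.  426.4]
box_long scene [ 0.4399 -0.1344] LxW 200 73 yaw -85.7 n1450 conf 0.60 uv [255.4 261.8]
box_long side [ 0.4238 -0.13  ] LxW 215 58 yaw -86.0 n2145 conf 0.93 uv [345.2 210.4]
box_long wrist [ 0.4276 -0.1033] LxW 144 61 yaw -86.4 n4781 conf 0.88 uv [144.6 277. ]
box_thick scene [ 0.4522 -0.3242] LxW 163 107 yaw 88.1 n1939 conf 0.64 uv [164.7 270.6]
box_thick side [ 0.4286 -0.3139] LxW 182 77 yaw 89.8 n1803 conf 0.80 uv [382.  151.3]
box_thick wrist [ 0.44  -0.303] LxW 91 76 yaw 88.6 n2474 conf 0.60 uv [182.7 431.9]
column_short scene [0.4248 0.333 ] LxW 81 29 yaw -82.1 n151 conf 0.50 uv [445.5 242.3]
column_short side [0.4221 0.3334] LxW 79 20 yaw -85.4 n487 conf 0.84 uv [209.  408.4]
column_medium scene [0.5849 0.1354] LxW 128 30 yaw 87.8 n395 conf 0.83 uv [388.  291.2]
column_medium side [0.5829 0.1351] LxW 126 18 yaw 87.8 n385 conf 0.93 uv [202.8 274.7]
column_long scene None
column_long side None
column_thick scene [0.4189 0.1397] LxW 152 63 yaw -76.4 n634 conf 0.93 uv [368.1 245.9]
column_thick side [0.4185 0.1373] LxW 143 36 yaw -78.3 n1153 conf 0.62 uv [278.4 310.1]
```

View pics/wrist0.png

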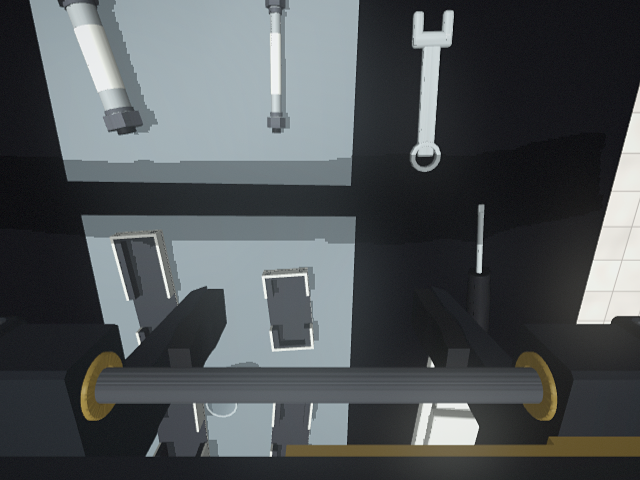

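The wrist view shows the thick column at (100,60), medium at (277,65), box_long at (150,280) and box_short at (288,309), with the rest hidden by the gripper. I'll move over the columns for a close view.

Request:
play_rows:
  translation:
    - [0.04, -0.025, 0]
    - [0.04, -0.025, 0]
    - [0.04, -0.025, 0]
    - [0.04, -0.025, 0]
    - [0.04, -0.025, 0]
    - [0, 0, 0]
    - [0, 0, 0]
    - [0, 0, 0]
  delta_rot:
    - [0, 0, 0]
    - [0, 0, 0]
    - [0, 0, 0]
    - [0, 0, 0]
    - [0, 0, 0]
    - [0, 0, 0]
    - [0, 0, 0]
    - [0, 0, 0]
  grip: [1, 1, 1, 1, 1, 1, 1, 1]

```text
clock: 3.2
tool_pos: [0.5009, 0.1985, 0.3027]
eef_rot: [0.708, 0.706, -0.0, 0.0]
contact_force: [-0.0, -0.2, 0.2]
opening: 1.004
finger_force: 0.0
```

```bash
cat > cols.py <<'E'
from h import *
C={'column_short':(.422,.334),'column_medium':(.584,.135),'column_long':(.588,.335),'column_thick':(.42,.142)}
import sys
print(np.round(r.get_state()['tool_pos'],4))
im=r.snapshot('wrist');cv2.imwrite(f'pics/{sys.argv[1]}.png',im)
for t,p in C.items():
    b=sil('wrist',t,p,.018 if 'thick' in t else .010)
    if b is None: print(t,None);continue
    c,w,h,a=axis(b[4]);cal=b[1];print(t,np.round(c,4),'LxW %.0f %.0f yaw %.1f conf %.2f'%(w,h,a,b[5]))
    np.savez(f'{sys.argv[1]}_{t}.npz',uv=proj(cal,[*c,.018 if 'thick' in t else .010]),**{k:np.array(v) for k,v in cal.items()})
E
python3 cols.py cA
```

```text
[0.5009 0.1985 0.3027]
column_short [0.4221 0.3325] LxW 77 18 yaw -84.2 conf 0.60
column_medium [0.5822 0.1332] LxW 128 20 yaw 87.9 conf 0.80
column_long [0.5836 0.3144] LxW 148 18 yaw 79.0 conf 0.94
column_thick [0.4182 0.1357] LxW 139 37 yaw -77.8 conf 0.93
```

View pics/cA.png

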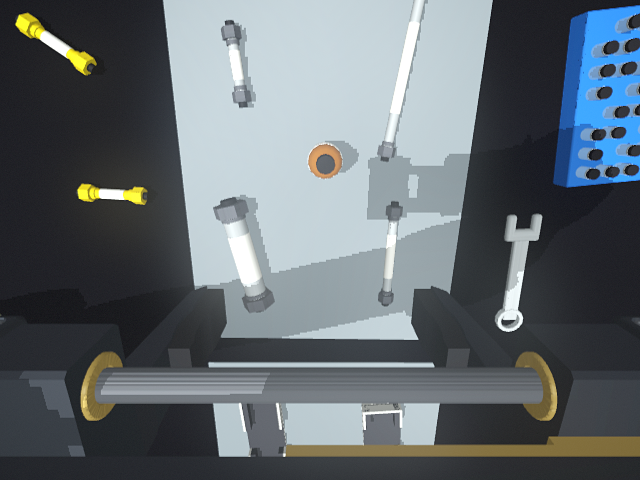

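This close view confirms the choices. Thick (243,255), medium (390,255), short (237,63) and long (402,80, cut off at the top) are all dark-ended and on the mat, with the bottle at (325,161). The yellow ones at (56,45) and (112,194) are off the mat. Next is a second wrist view for heights and the whole long column.

Request:
play_rows:
  translation:
    - [0.035, 0, 0]
    - [0.035, 0, 0]
    - [0, 0, 0]
    - [0, 0, 0]
  delta_rot:
    - [0, 0, 0]
    - [0, 0, 0]
    - [0, 0, 0]
    - [0, 0, 0]
  grip: [1, 1, 1, 1]

```text
clock: 3.95
tool_pos: [0.5001, 0.269, 0.3025]
eef_rot: [0.707, 0.707, -0.001, 0.0]
contact_force: [0.5, 0.4, 1.6]
opening: 1.004
finger_force: 0.0
```

```bash
python3 cols.py cB
python3 - <<'E'
from h import *
for t in('short','medium','thick'):
    A,B=[np.load(f'{k}_column_{t}.npz') for k in('cA','cB')]
    o=[(x,*x['uv']) for x in(A,B)]
    print(t,*tri(o))
b=[(n,r.get_calibration(n)) for n in('scene','side')]
E
```

```text
[0.5001 0.269  0.3025]
column_short [0.4225 0.3311] LxW 76 18 yaw -84.3 conf 0.85
column_medium [0.5827 0.132 ] LxW 130 18 yaw 88.5 conf 0.87
column_long [0.5848 0.3273] LxW 176 18 yaw 80.1 conf 0.84
column_thick [0.4186 0.1345] LxW 143 36 yaw -78.1 conf 0.66
short [0.42382904 0.33147239 0.01726278] [[0.2, 0.0], [-0.2, 0.0]]
medium [0.5811427  0.1354533  0.01584291] [[0.2, 0.0], [-0.2, -0.0]]
thick [0.41991253 0.13844661 0.02480793] [[0.2, -0.0], [-0.2, 0.0]]
```

Request:
play_rows:
  translation:
    - [-0.05, 0, 0]
    - [-0.05, 0, 0]
    - [-0.05, 0, 0]
    - [-0.05, 0, 0]
    - [-0.05, 0, 0]
    - [-0.05, 0, 0]
    - [-0.05, 0, 0]
    - [-0.05, 0, 0]
    - [-0.05, 0, 0]
    - [-0.05, 0, 0]
    - [0, 0, 0]
    - [0, 0, 0]
    - [0, 0, 0]
  delta_rot:
    - [0, 0, 0]
    - [0, 0, 0]
    - [0, 0, 0]
    - [0, 0, 0]
    - [0, 0, 0]
    - [0, 0, 0]
    - [0, 0, 0]
    - [0, 0, 0]
    - [0, 0, 0]
    - [0, 0, 0]
    - [0, 0, 0]
    - [0, 0, 0]
    - [0, 0, 0]
  grip: [1, 1, 1, 1, 1, 1, 1, 1, 1, 1, 1, 1, 1]

```text
clock: 5.82
tool_pos: [0.5003, -0.2283, 0.3028]
eef_rot: [0.706, 0.708, 0.0, -0.0]
contact_force: [0.2, 1.3, 0.9]
opening: 0.999
finger_force: 0.0
```

```bash
cat > boxes.py <<'E'
from h import *
import sys
B={'box_short':(.588,-.135),'box_medium':(.587,-.33),'box_long':(.424,-.131),'box_thick':(.43,-.335)}
print(np.round(r.get_state()['tool_pos'],4))
im=r.snapshot('wrist');cv2.imwrite(f'pics/{sys.argv[1]}.png',im)
for t,p in B.items():
    z=.028 if 'thick' in t else .018
    b=sil('wrist',t,p,z)
    if b is None: print(t,None);continue
    c,w,h,a=axis(b[4]);print(t,np.round(c,4),'LxW %.0f %.0f yaw %.1f conf %.2f'%(w,h,a,b[5]))
    np.savez(f'{sys.argv[1]}_{t}.npz',uv=proj(b[1],[*c,z]),**{k:np.array(v) for k,v in b[1].items()})
E
python3 boxes.py bA
```

```text
[ 0.5003 -0.2283  0.3028]
box_short [ 0.5865 -0.1349] LxW 102 55 yaw -85.2 conf 0.58
box_medium [ 0.5831 -0.3287] LxW 158 55 yaw 84.7 conf 0.67
box_long [ 0.4277 -0.1401] LxW 198 55 yaw -86.2 conf 0.68
box_thick None
```

View pics/bA.png

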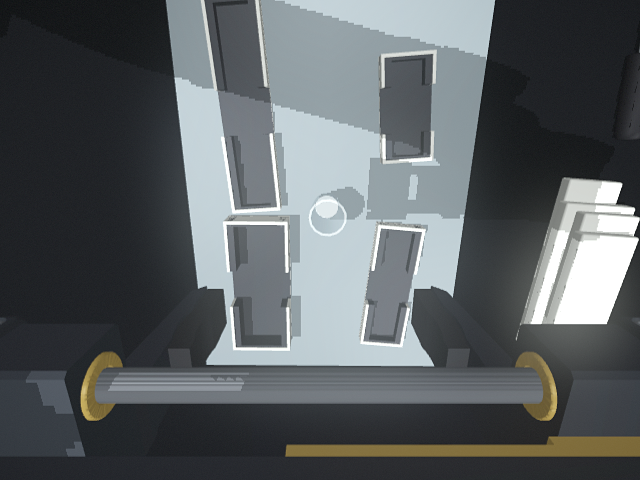

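The view shows all four boxes: long (242,105), its top edge just at the border; short (408,107); thick (259,285); medium (393,285). The beaker is at (327,216). One more view 50 mm on gives a second bearing, and I'll fit the white rims in both.

Request:
play_rows:
  translation:
    - [0.025, 0, 0]
    - [0.025, 0, 0]
    - [0, 0, 0]
    - [0, 0, 0]
  delta_rot:
    - [0, 0, 0]
    - [0, 0, 0]
    - [0, 0, 0]
    - [0, 0, 0]
  grip: [0.2, 0.2, 0.2, 0.2]

```text
clock: 6.58
tool_pos: [0.5, -0.1809, 0.3028]
eef_rot: [0.707, 0.707, -0.0, 0.0]
contact_force: [0.5, 0.2, -0.3]
opening: 0.601
finger_force: 0.0
```

```bash
python3 boxes.py bB
python3 - <<'E'
from h import *
B={'box_short':(.588,-.135,102,52),'box_medium':(.585,-.33,152,52),'box_long':(.425,-.135,202,52),'box_thick':(.428,-.333,160,68)}
cb=r.get_calibration('wrist');ca=np.load('bA_box_short.npz')
for t,(x,y,L,Wd) in B.items():
  z=.028 if 'thick' in t else .018
  O=[]
  for im,c in(('bA',ca),('bB',cb)):
    g=cv2.cvtColor(cv2.imread(f'pics/{im}.png'),cv2.COLOR_BGR2GRAY)
    v,u=np.where(g>205)
    W=np.array([onz(c,a,b,z)[:2] for a,b in zip(u,v)])
    k=(np.abs(W[:,0]-x)<.05)&(np.abs(W[:,1]-y)<L/2000+.012)
    c0,w,h,a=axis(W[k]);print(t,im,np.round(c0,4),'%.0f %.0f yaw %.1f n%d'%(w,h,a,k.sum()))
    O.append((c,*proj(c,[*c0,z])))
  print('  tri',*tri(O))
E
```

```text
[ 0.5    -0.1809  0.3028]
box_short [ 0.587  -0.1351] LxW 102 54 yaw -85.8 conf 0.70
box_medium [ 0.5831 -0.3217] LxW 145 56 yaw 84.2 conf 0.71
box_long [ 0.4274 -0.1379] LxW 203 56 yaw -86.2 conf 0.56
box_thick [ 0.434  -0.3099] LxW 149 72 yaw 89.2 conf 0.85
box_short bA [ 0.575  -0.1357] 117 83 yaw -82.2 n670
box_short bB [ 0.5876 -0.1396] 115 99 yaw 90.0 n1506
  tri [ 0.57107531 -0.13573528  0.06379536] [[6.5, -1.6], [-6.2, 1.3]]
box_medium bA [ 0.585  -0.3299] 174 100 yaw 90.0 n3336
box_medium bB [ 0.585  -0.3165] 148 100 yaw 90.0 n3474
  tri [ 0.61821141 -0.40117494 -0.12459136] [[0.0, 0.0], [-0.0, -0.0]]
box_long bA [ 0.425  -0.1451] 205 100 yaw -90.0 n6030
box_long bB [ 0.425  -0.1355] 225 100 yaw -90.0 n6422
  tri [ 0.40615563 -0.14462852 -0.07440686] [[0.0, 0.0], [-0.0, 0.0]]
box_thick bA [ 0.4279 -0.3242] 165 98 yaw -89.9 n1172
box_thick bB [ 0.427  -0.3119] 140 100 yaw 88.9 n1025
  tri [ 0.4022031  -0.38632469 -0.09665245] [[-0.4, 0.0], [0.4, -0.0]]
```

```bash
cat > ov.py <<'E'
from h import *
B={'short':(.5868,-.135,-85.5,102,52),'medium':(.583,-.329,84.5,152,52),'long':(.4275,-.138,-86.2,202,52),'thick':(.4285,-.3275,-89.5,160,68)}
ca=np.load('bA_box_short.npz');im=cv2.imread('pics/bA.png')
u0,v0=190,0;im=cv2.resize(im[v0:360,u0:450],None,fx=1.65*1.0,fy=1.65,interpolation=cv2.INTER_CUBIC)
for t,(x,y,a,L,W) in B.items():
    z=.028 if t=='thick' else .018;a=np.deg2rad(a);e=np.array([np.cos(a),np.sin(a)]);n=np.array([-e[1],e[0]])
    P=[(proj(ca,[*(np.array([x,y])+e*sx*L/2000+n*sy*W/2000),z])-[u0,v0])*1.65 for sx,sy in((1,1),(1,-1),(-1,-1),(-1,1))]
    cv2.polylines(im,[np.round(P).astype(int)],True,(0,0,255),1)
cv2.imwrite('pics/ov.png',im)
E
python3 ov.py
```

```text
(no output)
```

View pics/ov.png

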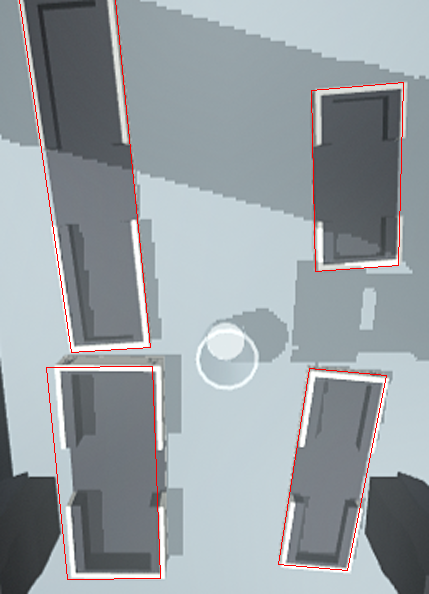

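Short, medium and long outlines match the rims to about 1 mm. Thick needs a +3 mm shift in x and yaw 90°.

```bash
cat > go.py <<'E'
from h import *
import sys
x,y,z,yaw=map(float,sys.argv[1:5])
s=r.get_state();R=Ro.from_quat(s['eef_rot']).as_matrix()
cur=np.degrees(np.arctan2(R[1,0],R[0,0]))
print('at',np.round(s['tool_pos'],4),'yaw %.1f'%cur,'zaxis',R[:,2].round(3),'t%.1f'%s['clock'],'open %.3f'%s['opening'])
print('tool shift',np.round(R.T@(np.array([x,y,z])-s['tool_pos']),4),'rz %.1f'%-(yaw-cur))
E
python3 go.py .419 .136 .12 102
```

```text
at [ 0.4999 -0.1809  0.3027] yaw 89.9 zaxis [ 0. -0. -1.] t6.8 open 0.600
tool shift [ 0.3168 -0.0814  0.1825] rz -12.1
```

Request:
play_rows:
  translation:
    - [0.0528, -0.0136, 0]
    - [0.0528, -0.0136, 0]
    - [0.0528, -0.0136, 0]
    - [0.0528, -0.0136, 0]
    - [0.0528, -0.0136, 0]
    - [0.0528, -0.0136, 0]
    - [0, 0, 0.045]
    - [0, 0, 0.045]
    - [0, 0, 0.045]
    - [0, 0, 0.045]
    - [0, 0, 0]
    - [0, 0, 0]
    - [0, 0, 0]
  delta_rot:
    - [0, 0, 0]
    - [0, 0, 0]
    - [0, 0, 0]
    - [0, 0, 0]
    - [0, 0, 0]
    - [0, 0, 0]
    - [0, 0, -6]
    - [0, 0, -6]
    - [0, 0, 0]
    - [0, 0, 0]
    - [0, 0, 0]
    - [0, 0, 0]
    - [0, 0, 0]
  grip: [0.2, 0.2, 0.2, 0.2, 0.2, 0.2, 0.2, 0.2, 0.2, 0.2, 0.2, 0.2, 0.2]
  squeeze: 25

```text
clock: 8.45
tool_pos: [0.4194, 0.137, 0.1246]
eef_rot: [0.63, 0.777, 0.002, 0.001]
contact_force: [-0.2, 0.2, 0.0]
opening: 0.599
finger_force: 0.0
```

```bash
python3 go.py .419 .136 .070 102
python3 - <<'E'
from h import *
im=r.snapshot('wrist');cv2.imwrite('pics/g1.png',im)
print(r.look_for('wrist','column_thick')[:1])
E
```

```text
at [0.4194 0.137  0.1246] yaw 102.0 zaxis [ 0.003  0.002 -1.   ] t8.4 open 0.599
tool shift [-0.001  -0.0008  0.0546] rz -0.0
[{'point': [0.4164, 0.153, 0.0263], 'confidence': 0.95}]
```

View pics/g1.png

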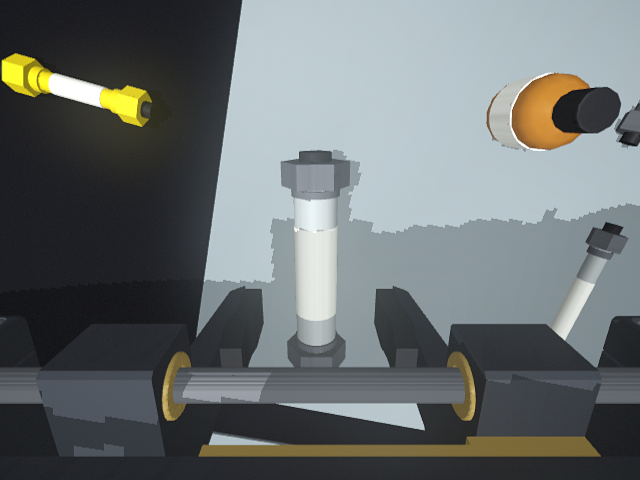

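The thick column at u≈316 is aligned and centred between the fingers at 263 and 376. I'll descend and grasp.

Request:
play_rows:
  translation:
    - [0, 0, 0.02]
    - [0, 0, 0.02]
    - [0, 0, 0.0145]
    - [0, 0, 0]
    - [0, 0, 0]
    - [0, 0, 0]
    - [0, 0, 0]
    - [0, 0, 0]
    - [0, 0, 0]
    - [0, 0, 0]
  delta_rot:
    - [0, 0, 0]
    - [0, 0, 0]
    - [0, 0, 0]
    - [0, 0, 0]
    - [0, 0, 0]
    - [0, 0, 0]
    - [0, 0, 0]
    - [0, 0, 0]
    - [0, 0, 0]
    - [0, 0, 0]
  grip: [0.2, 0.2, 0.2, 0.2, 0.2, -0.7, -0.7, -0.7, -0.7, -0.7]
  squeeze: 25

```text
clock: 9.8
tool_pos: [0.4212, 0.1369, 0.0892]
eef_rot: [0.629, 0.777, -0.006, -0.002]
contact_force: [-5.3, -0.5, 5.3]
opening: 0.194
finger_force: 21.5
```

```bash
python3 go.py .4315 -.3275 .074 90
```

```text
at [0.4212 0.1369 0.0892] yaw 102.0 zaxis [-0.011 -0.007 -1.   ] t9.8 open 0.194
tool shift [-0.4563 -0.0866  0.0182] rz 12.0
```

It stopped at z 0.089, higher than commanded, and is gripping the tube's upper part. I'll release and find out why.

Request:
play_rows:
  translation:
    - [0, 0, 0]
    - [0, 0, 0]
    - [0, 0, 0]
    - [0, 0, 0]
  delta_rot:
    - [0, 0, 0]
    - [0, 0, 0]
    - [0, 0, 0]
    - [0, 0, 0]
  grip: [0.2, 0.2, 0.2, 0.2]

```text
clock: 10.3
tool_pos: [0.4233, 0.1375, 0.089]
eef_rot: [0.629, 0.777, -0.005, -0.001]
contact_force: [0.4, -0.5, 0.4]
opening: 0.596
finger_force: 0.0
```

```bash
python3 go.py .419 .136 .070 102; python3 -c "
from h import *
s=r.get_state();print(np.round(s['q'],3),np.round(s['contact_force'],1))"
```

```text
at [0.4233 0.1375 0.089 ] yaw 102.0 zaxis [-0.008 -0.006 -1.   ] t10.3 open 0.596
tool shift [-0.0005 -0.0044  0.0191] rz 0.0
[-0.39   0.901 -0.046  2.23   1.09   0.043 -1.299] [ 0.4 -0.5  0.4]
```

Joint 6 is at its lower limit (0.04): this close in, the tool can't go lower while vertical. Tilting a few degrees about the tube's axis frees it and doesn't harm the grasp of a round tube.

Request:
play_rows:
  translation:
    - [0, 0.001, 0]
    - [0, 0.001, 0]
    - [0, 0, 0]
    - [0, 0, 0]
  delta_rot:
    - [3, 0, 0]
    - [3, 0, 0]
    - [0, 0, 0]
    - [0, 0, 0]
  grip: [0.2, 0.2, 0.2, 0.2]

```text
clock: 10.8
tool_pos: [0.4246, 0.1376, 0.0889]
eef_rot: [0.628, 0.776, -0.045, -0.034]
contact_force: [0.4, -0.4, 0.0]
opening: 0.602
finger_force: 0.0
```

```bash
cat >> go.py <<'E'
print('q',np.round(s['q'],3),'F',np.round(s['contact_force'],1),'tip',np.round(s['tool_pos']+.064*R[:,2],4))
E
python3 go.py .419 .136 .070 102
```

```text
at [0.4246 0.1376 0.0889] yaw 102.0 zaxis [-0.11  -0.028 -0.994] t10.8 open 0.602
tool shift [-0.0003 -0.0036  0.0194] rz 0.0
q [-0.145  0.936 -0.429  2.134  0.959  0.396 -1.16 ] F [ 0.4 -0.4  0. ] tip [0.4176 0.1358 0.0253]
```

Request:
play_rows:
  translation:
    - [0, 0.001, 0.009]
    - [0, 0.001, 0.008]
    - [0, 0, 0]
    - [0, 0, 0]
  delta_rot:
    - [0, 0, 0]
    - [0, 0, 0]
    - [0, 0, 0]
    - [0, 0, 0]
  grip: [0.2, 0.2, 0.2, 0.2]

```text
clock: 11.3
tool_pos: [0.4247, 0.1379, 0.0718]
eef_rot: [0.628, 0.776, -0.046, -0.034]
contact_force: [-0.2, 0.7, 0.2]
opening: 0.598
finger_force: 0.0
```

```bash
python3 go.py .419 .136 .070 102
```

```text
at [0.4247 0.1379 0.0718] yaw 102.0 zaxis [-0.111 -0.028 -0.993] t11.3 open 0.598
tool shift [-0.0006 -0.0058  0.0025] rz 0.0
q [-0.17   0.966 -0.387  2.134  1.002  0.354 -1.196] F [-0.2  0.7  0.2] tip [0.4177 0.1361 0.0082]
```

Tip height is now 8 mm, so I'll close and lift.

Request:
play_rows:
  translation:
    - [0, 0, 0]
    - [0, 0, 0]
    - [0, 0, 0]
    - [0, 0, 0]
    - [0, 0, 0]
    - [0, 0, -0.01]
    - [0, 0, -0.03]
    - [0, 0, -0.05]
    - [0, 0, -0.03]
    - [0, 0, 0]
    - [0, 0, 0]
  delta_rot:
    - [0, 0, 0]
    - [0, 0, 0]
    - [0, 0, 0]
    - [0, 0, 0]
    - [0, 0, 0]
    - [0, 0, 0]
    - [0, 0, 0]
    - [0, 0, 0]
    - [-3, 0, 0]
    - [-3, 0, 0]
    - [0, 0, 0]
  grip: [-0.7, -0.7, -0.7, -0.7, -0.7, -0.7, -0.7, -0.7, -0.7, -0.7, -0.7]
  squeeze: 30

```text
clock: 12.68
tool_pos: [0.4371, 0.1403, 0.1917]
eef_rot: [0.629, 0.777, -0.006, -0.001]
contact_force: [-0.3, -0.5, -4.8]
opening: 0.264
finger_force: 30.0
```

```bash
python3 go.py .4315 -.3275 .12 90
python3 - <<'E'
from h import *
cv2.imwrite('pics/g2.png',r.snapshot('wrist'))
E
```

```text
at [0.4371 0.1403 0.1917] yaw 102.1 zaxis [-0.009 -0.007 -1.   ] t12.7 open 0.264
tool shift [-0.4559 -0.1025  0.0752] rz 12.1
q [-0.056  0.737 -0.577  2.135  0.832  0.522 -1.06 ] F [-0.3 -0.5 -4.8] tip [0.4365 0.1398 0.1277]
```

View pics/g2.png

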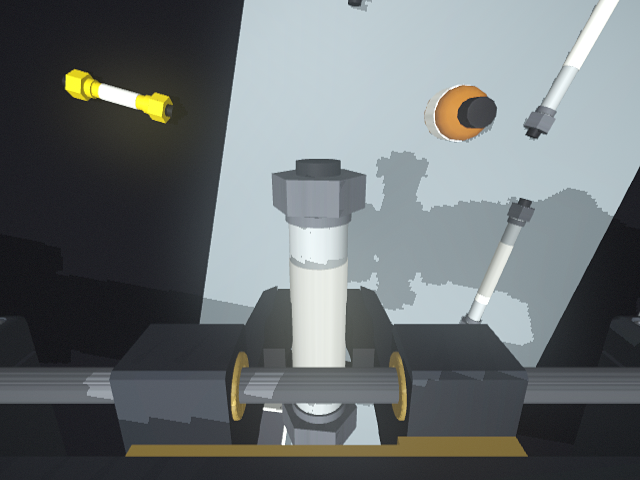

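Request:
play_rows:
  translation:
    - [-0.03, -0.0074, 0]
    - [-0.05, -0.0114, 0]
    - [-0.05, -0.0114, 0]
    - [-0.05, -0.0114, 0]
    - [-0.05, -0.0114, 0]
    - [-0.05, -0.0114, 0]
    - [-0.05, -0.0114, 0]
    - [-0.05, -0.0114, 0]
    - [-0.05, -0.0114, 0]
    - [-0.026, -0.0054, 0]
    - [0, 0, 0.02]
    - [0, 0, 0.02]
    - [0, 0, 0.02]
    - [0, 0, 0]
    - [0, 0, 0]
    - [0, 0, 0]
  delta_rot:
    - [0, 0, 0]
    - [0, 0, 0]
    - [0, 0, 0]
    - [0, 0, 0]
    - [0, 0, 0]
    - [0, 0, 0]
    - [0, 0, 0]
    - [0, 0, 0]
    - [0, 0, 0]
    - [0, 0, 0]
    - [0, 0, 4]
    - [0, 0, 4]
    - [0, 0, 4]
    - [3, 0, 0]
    - [3, 0, 0]
    - [0, 0, 0]
  grip: [-0.7, -0.7, -0.7, -0.7, -0.7, -0.7, -0.7, -0.7, -0.7, -0.7, -0.7, -0.7, -0.7, -0.7, -0.7, -0.7]

```text
clock: 14.72
tool_pos: [0.4315, -0.3265, 0.133]
eef_rot: [0.706, 0.706, -0.041, -0.039]
contact_force: [0.2, 0.2, -3.8]
opening: 0.262
finger_force: 30.0
```

```bash
python3 go.py .4375 -.3275 .076 90
python3 - <<'E'
from h import *
cv2.imwrite('pics/g3.png',r.snapshot('wrist'))
E
```

```text
at [ 0.4315 -0.3265  0.133 ] yaw 90.0 zaxis [-0.113 -0.004 -0.994] t14.7 open 0.262
tool shift [-0.0008  0.0124  0.0559] rz 0.0
q [ 0.86   0.924 -0.571  1.861  0.806  0.728 -0.221] F [ 0.2  0.2 -3.8] tip [ 0.4243 -0.3267  0.0694]
```

View pics/g3.png

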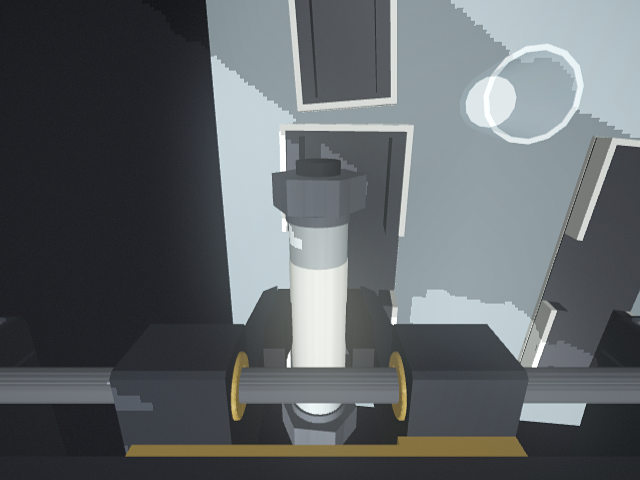

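The column hangs above box_thick. Its rim's far corners are at (281,126) and (412,125), and the right edge reaches (397,310). I'll check the box pose from these.

Run:
```python
from h import *
c=r.get_calibration('wrist')
for p in((281,126),(412,125),(403,236),(397,310),(284,225)): print(p,onz(c,*p,.028).round(4))
```

```text
(281, 126) [ 0.3996 -0.2475  0.028 ]
(412, 125) [ 0.4656 -0.247   0.028 ]
(403, 236) [ 0.4655 -0.3048  0.028 ]
(397, 310) [ 0.4655 -0.3507  0.028 ]
(284, 225) [ 0.3994 -0.3006  0.028 ]
```

Request:
play_rows:
  translation:
    - [-0.0005, 0.007, 0]
    - [0, 0.0018, 0.015]
    - [0, 0.0018, 0.015]
    - [0, 0.0015, 0.012]
    - [0, 0.0008, 0.007]
    - [0, 0.0004, 0.004]
    - [0, 0, 0.001]
    - [0, 0, 0]
    - [0, 0, 0]
  delta_rot:
    - [0, 0, 0]
    - [0, 0, 0]
    - [0, 0, 0]
    - [0, 0, 0]
    - [0, 0, 0]
    - [0, 0, 0]
    - [0, 0, 0]
    - [0, 0, 0]
    - [0, 0, 0]
  grip: [-0.7, -0.7, -0.7, -0.7, -0.7, -0.7, -0.7, -0.7, -0.7]

```text
clock: 15.9
tool_pos: [0.4382, -0.3279, 0.079]
eef_rot: [0.706, 0.706, -0.042, -0.038]
contact_force: [0.2, -0.2, -4.7]
opening: 0.26
finger_force: 30.0
```

```bash
python3 go.py .4386 -.3275 .0758 90
```

```text
at [ 0.4382 -0.3279  0.079 ] yaw 90.0 zaxis [-0.112 -0.006 -0.994] t15.9 open 0.260
tool shift [0.0004 0.0008 0.0032] rz 0.0
q [ 0.819  1.01  -0.509  1.851  0.882  0.649 -0.285] F [ 0.2 -0.2 -4.7] tip [ 0.431  -0.3283  0.0154]
```

Request:
play_rows:
  translation:
    - [0, 0, 0.001]
    - [0, 0, 0.001]
    - [0, 0, 0.001]
    - [0, 0, 0]
    - [0, 0, 0]
  delta_rot:
    - [0, 0, 0]
    - [0, 0, 0]
    - [0, 0, 0]
    - [0, 0, 0]
    - [0, 0, 0]
  grip: [-0.7, -0.7, -0.7, -0.7, -0.7]

```text
clock: 16.52
tool_pos: [0.4377, -0.3278, 0.076]
eef_rot: [0.706, 0.706, -0.042, -0.038]
contact_force: [-0.7, -0.2, 1.8]
opening: 0.264
finger_force: 30.0
```

The contact force shows it is resting on the floor. I'll open and lift.

Request:
play_rows:
  translation:
    - [0, 0, 0]
    - [0, 0, 0]
    - [0, 0, 0]
    - [0, 0, 0]
    - [0, 0, -0.02]
    - [0, 0, -0.04]
    - [0, 0, -0.05]
    - [0, 0, -0.05]
    - [0, 0, -0.05]
    - [0, 0, 0]
    - [0, 0, 0]
  delta_rot:
    - [0, 0, 0]
    - [0, 0, 0]
    - [0, 0, 0]
    - [0, 0, 0]
    - [0, 0, 0]
    - [0, 0, 0]
    - [0, 0, 0]
    - [-3, 0, 0]
    - [-3.3, 0, 0]
    - [0, 0, 0]
    - [0, 0, 0]
  grip: [-0.3, -0.1, 0.1, 0.1, 0.1, 0.1, 0.1, 0.1, 0.1, 0.1, 0.1]

```text
clock: 17.9
tool_pos: [0.4582, -0.3265, 0.285]
eef_rot: [0.707, 0.707, -0.003, 0.001]
contact_force: [-0.5, -0.9, -0.1]
opening: 0.551
finger_force: 0.0
```

```bash
python3 go.py .582 .133 .12 88.3
python3 - <<'E'
from h import *
r.snapshot('wrist');r.snapshot('side')
for n in('wrist','side'):
  b=sil(n,'column_thick',(.4325,-.327),.022)
  if b: print(n,axis(b[4]))
  print(n,r.look_for(n,'column_thick')[:1])
E
```

```text
at [ 0.4582 -0.3265  0.285 ] yaw 90.0 zaxis [-0.004 -0.006 -1.   ] t17.9 open 0.551
tool shift [0.4605 0.1245 0.1617] rz 1.7
q [ 0.961  0.716 -0.743  1.761  0.608  0.91  -0.049] F [-0.5 -0.9 -0.1] tip [ 0.458  -0.3269  0.221 ]
wrist (array([ 0.43105209, -0.32878259]), 136.96429443359375, 36.467185974121094, 89.60770416259766)
wrist [{'point': [0.4352, -0.3186, 0.0285], 'confidence': 0.65}]
side (array([ 0.43276904, -0.33195877]), 150.77430725097656, 35.97903060913086, 89.17000579833984)
side [{'point': [0.4286, -0.3151, 0.0355], 'confidence': 0.88}]
```

Thick lies in its box. Next is medium.

Request:
play_rows:
  translation:
    - [0.0512, 0.0138, 0]
    - [0.0512, 0.0138, 0]
    - [0.0512, 0.0138, 0]
    - [0.0512, 0.0138, 0]
    - [0.0512, 0.0138, 0]
    - [0.0512, 0.0138, 0]
    - [0.0512, 0.0138, 0]
    - [0.0512, 0.0138, 0]
    - [0.0512, 0.0138, 0]
    - [0, 0, 0.05]
    - [0, 0, 0.05]
    - [0, 0, 0.05]
    - [0, 0, 0.012]
    - [0, 0, 0]
    - [0, 0, 0]
  delta_rot:
    - [0, 0, 0]
    - [0, 0, 0]
    - [0, 0, 0]
    - [0, 0, 0]
    - [0, 0, 0]
    - [0, 0, 0]
    - [0, 0, 0]
    - [0, 0, 0]
    - [0, 0, 0]
    - [0, 0, 1.7]
    - [0, 0, 0]
    - [0, 0, 0]
    - [0, 0, 0]
    - [0, 0, 0]
    - [0, 0, 0]
  grip: [-0.1, -0.1, -0.1, -0.1, -0.1, -0.1, -0.1, -0.1, -0.1, -0.1, -0.1, -0.1, -0.1, -0.1, -0.1]

```text
clock: 20.08
tool_pos: [0.5835, 0.134, 0.1215]
eef_rot: [0.717, 0.697, -0.001, 0.002]
contact_force: [-1.2, -0.1, 0.8]
opening: 0.453
finger_force: 0.0
```

```bash
python3 go.py .582 .133 .070 88.3;  python3 - <<'E'
from h import *
r.snapshot('wrist')
b=sil('wrist','column_medium',(.582,.133),.010)
if b: print(axis(b[4]))
E
```

```text
at [0.5835 0.134  0.1215] yaw 88.3 zaxis [ 0.    -0.004 -1.   ] t20.1 open 0.453
tool shift [-0.0008 -0.0014  0.0515] rz 0.0
q [-0.016  0.956 -0.52   1.758  0.755  0.64  -1.011] F [-1.2 -0.1  0.8] tip [0.5835 0.1337 0.0575]
(array([0.58231879, 0.13273943]), 128.65989685058594, 18.233983993530273, 88.32083892822266)
```

Request:
play_rows:
  translation:
    - [-0.0008, -0.0012, 0.02]
    - [0, 0, 0.02]
    - [0, 0, 0.0085]
    - [0, 0, 0.0035]
    - [0, 0, 0]
    - [0, 0, 0]
  delta_rot:
    - [0, 0, 0]
    - [0, 0, 0]
    - [0, 0, 0]
    - [0, 0, 0]
    - [0, 0, 0]
    - [0, 0, 0]
  grip: [-0.1, -0.1, -0.1, -0.1, -0.1, -0.1]
  squeeze: 20

```text
clock: 20.92
tool_pos: [0.5812, 0.1324, 0.068]
eef_rot: [0.717, 0.697, -0.003, 0.001]
contact_force: [-0.4, -0.2, 0.2]
opening: 0.452
finger_force: 0.0
```

```bash
python3 go.py .582 .133 .069 88.3
```

```text
at [0.5812 0.1324 0.068 ] yaw 88.3 zaxis [-0.002 -0.005 -1.   ] t20.9 open 0.452
tool shift [ 0.0006  0.0007 -0.001 ] rz 0.0
q [-0.049  1.032 -0.454  1.769  0.822  0.547 -1.068] F [-0.4 -0.2  0.2] tip [0.5811 0.1321 0.004 ]
```

Request:
play_rows:
  translation:
    - [0, 0, 0]
    - [0, 0, 0]
    - [0, 0, 0]
    - [0, 0, 0]
    - [0, 0, 0]
    - [0, 0, -0.01]
    - [0, 0, -0.03]
    - [0, 0, -0.05]
    - [0, 0, -0.04]
    - [0, 0, 0]
    - [0, 0, 0]
  delta_rot:
    - [0, 0, 0]
    - [0, 0, 0]
    - [0, 0, 0]
    - [0, 0, 0]
    - [0, 0, 0]
    - [0, 0, 0]
    - [0, 0, 0]
    - [0, 0, 0]
    - [0, 0, 0]
    - [0, 0, 0]
    - [0, 0, 0]
  grip: [-1, -1, -1, -1, -1, -1, -1, -1, -1, -1, -1]
  squeeze: 20

```text
clock: 22.3
tool_pos: [0.5808, 0.1325, 0.1971]
eef_rot: [0.717, 0.697, -0.004, 0.001]
contact_force: [-0.4, -0.7, -1.4]
opening: 0.102
finger_force: 20.0
```

```bash
python3 go.py .583 -.329 .12 84.5
```

```text
at [0.5808 0.1325 0.1971] yaw 88.3 zaxis [-0.004 -0.007 -1.   ] t22.3 open 0.102
tool shift [-0.4607  0.0161  0.0802] rz 3.8
q [ 0.03   0.852 -0.603  1.731  0.66   0.779 -0.933] F [-0.4 -0.7 -1.4] tip [0.5805 0.132  0.1331]
```

Request:
play_rows:
  translation:
    - [-0.03, 0.001, 0]
    - [-0.05, 0.0018, 0]
    - [-0.05, 0.0018, 0]
    - [-0.05, 0.0018, 0]
    - [-0.05, 0.0018, 0]
    - [-0.05, 0.0018, 0]
    - [-0.05, 0.0018, 0]
    - [-0.05, 0.0018, 0]
    - [-0.05, 0.0018, 0]
    - [-0.03, 0.0007, 0]
    - [0, 0, 0.03]
    - [0, 0, 0.03]
    - [0, 0, 0.02]
    - [0, 0, 0]
    - [0, 0, 0]
  delta_rot:
    - [0, 0, 0]
    - [0, 0, 0]
    - [0, 0, 0]
    - [0, 0, 0]
    - [0, 0, 0]
    - [0, 0, 0]
    - [0, 0, 0]
    - [0, 0, 0]
    - [0, 0, 0]
    - [0, 0, 0]
    - [0, 0, 3.8]
    - [0, 0, 0]
    - [0, 0, 0]
    - [0, 0, 0]
    - [0, 0, 0]
  grip: [-1, -1, -1, -1, -1, -1, -1, -1, -1, -1, -1, -1, -1, -1, -1]

```text
clock: 24.18
tool_pos: [0.5843, -0.3276, 0.1208]
eef_rot: [0.74, 0.673, -0.003, 0.002]
contact_force: [-0.0, -0.6, 0.4]
opening: 0.101
finger_force: 20.0
```

```bash
python3 go.py .583 -.329 .072 84.5
python3 - <<'E'
from h import *
cv2.imwrite('pics/g4.png',r.snapshot('wrist'))
E
```

```text
at [ 0.5843 -0.3276  0.1208] yaw 84.5 zaxis [-0.002 -0.006 -1.   ] t24.2 open 0.101
tool shift [-0.0012 -0.001   0.0488] rz 0.0
q [ 0.741  1.04  -0.604  1.523  0.744  0.819 -0.251] F [-0.  -0.6  0.4] tip [ 0.5841 -0.328   0.0568]
```

View pics/g4.png

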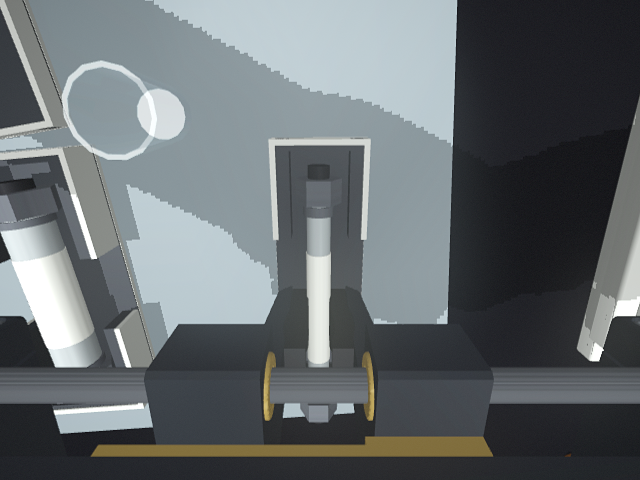

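The column is centred and parallel in box_medium (rim 269–370, column at 319). I'll lower it.

Request:
play_rows:
  translation:
    - [-0.001, -0.0005, 0.015]
    - [0, 0, 0.015]
    - [0, 0, 0.01]
    - [0, 0, 0.005]
    - [0, 0, 0.001]
    - [0, 0, 0.001]
    - [0, 0, 0.001]
    - [0, 0, 0]
    - [0, 0, 0]
  delta_rot:
    - [0, 0, 0]
    - [0, 0, 0]
    - [0, 0, 0]
    - [0, 0, 0]
    - [0, 0, 0]
    - [0, 0, 0]
    - [0, 0, 0]
    - [0, 0, 0]
    - [0, 0, 0]
  grip: [-1, -1, -1, -1, -1, -1, -1, -1, -1]

```text
clock: 25.35
tool_pos: [0.583, -0.329, 0.0724]
eef_rot: [0.74, 0.672, -0.003, 0.001]
contact_force: [0.9, -0.3, -1.0]
opening: 0.107
finger_force: 20.0
```

Request:
play_rows:
  translation:
    - [0, 0, 0.0007]
    - [0, 0, 0]
    - [0, 0, 0]
  delta_rot:
    - [0, 0, 0]
    - [0, 0, 0]
    - [0, 0, 0]
  grip: [-1, -1, -1]

```text
clock: 25.72
tool_pos: [0.583, -0.329, 0.0717]
eef_rot: [0.74, 0.672, -0.003, 0.001]
contact_force: [0.1, 0.6, 2.4]
opening: 0.104
finger_force: 20.0
```

Contact is made. I'll release, lift and look.

Request:
play_rows:
  translation:
    - [0, 0, 0]
    - [0, 0, 0]
    - [0, 0, 0]
    - [0, 0, 0]
    - [0, 0, -0.02]
    - [0, 0, -0.04]
    - [0, 0, -0.05]
    - [0, 0, -0.05]
    - [0, 0, -0.04]
    - [0, 0, 0]
    - [0, 0, 0]
  delta_rot:
    - [0, 0, 0]
    - [0, 0, 0]
    - [0, 0, 0]
    - [0, 0, 0]
    - [0, 0, 0]
    - [0, 0, 0]
    - [0, 0, 0]
    - [0, 0, 0]
    - [0, 0, 4.5]
    - [0, 0, 0]
    - [0, 0, 0]
  grip: [-0.7, -0.5, -0.2, -0.1, -0.1, -0.1, -0.1, -0.1, -0.1, -0.1, -0.1]

```text
clock: 27.1
tool_pos: [0.583, -0.3278, 0.2717]
eef_rot: [0.766, 0.643, -0.003, 0.001]
contact_force: [-0.8, 0.7, -1.1]
opening: 0.452
finger_force: 0.0
```

```bash
python3 go.py .585 .327 .12 80
python3 - <<'E'
from h import *
r.snapshot('wrist')
b=sil('wrist','column_medium',(.583,-.329),.014)
if b: print(axis(b[4]),b[5])
E
```

```text
at [ 0.583  -0.3278  0.2717] yaw 80.1 zaxis [-0.004 -0.006 -1.   ] t27.1 open 0.452
tool shift [ 0.6463 -0.1107  0.1478] rz 0.1
q [ 0.776  0.856 -0.684  1.437  0.587  1.06  -0.204] F [-0.8  0.7 -1.1] tip [ 0.5828 -0.3281  0.2077]
(array([ 0.58224878, -0.32766684]), 127.12596130371094, 18.343658447265625, 84.31417083740234) 0.86
```

Medium is seated, so long is next.

Request:
play_rows:
  translation:
    - [0.0538, -0.0092, 0]
    - [0.0538, -0.0092, 0]
    - [0.0538, -0.0092, 0]
    - [0.0538, -0.0092, 0]
    - [0.0538, -0.0092, 0]
    - [0.0538, -0.0092, 0]
    - [0.0538, -0.0092, 0]
    - [0.0538, -0.0092, 0]
    - [0.0538, -0.0092, 0]
    - [0.0538, -0.0092, 0]
    - [0.0538, -0.0092, 0]
    - [0.0538, -0.0092, 0]
    - [0, 0, 0.05]
    - [0, 0, 0.05]
    - [0, 0, 0.047]
    - [0, 0, 0]
    - [0, 0, 0]
  delta_rot:
    - [0, 0, 0]
    - [0, 0, 0]
    - [0, 0, 0]
    - [0, 0, 0]
    - [0, 0, 0]
    - [0, 0, 0]
    - [0, 0, 0]
    - [0, 0, 0]
    - [0, 0, 0]
    - [0, 0, 0]
    - [0, 0, 0]
    - [0, 0, 0]
    - [0, 0, 0]
    - [0, 0, 0]
    - [0, 0, 0]
    - [0, 0, 0]
    - [0, 0, 0]
  grip: [-0.1, -0.1, -0.1, -0.1, -0.1, -0.1, -0.1, -0.1, -0.1, -0.1, -0.1, -0.1, -0.1, -0.1, -0.1, -0.1, -0.1]

```text
clock: 29.32
tool_pos: [0.5866, 0.3271, 0.1218]
eef_rot: [0.766, 0.643, -0.002, 0.001]
contact_force: [0.5, 1.0, -0.9]
opening: 0.449
finger_force: 0.0
```

```bash
python3 go.py .585 .327 .069 80;  python3 - <<'E'
from h import *
r.snapshot('wrist')
b=sil('wrist','column_long',(.585,.327),.010)
if b: print(axis(b[4]))
E
```

```text
at [0.5866 0.3271 0.1218] yaw 80.0 zaxis [-0.002 -0.004 -1.   ] t29.3 open 0.449
tool shift [-0.0001 -0.0015  0.0528] rz 0.0
q [-0.314  1.024 -0.527  1.514  0.654  0.789 -1.279] F [ 0.5  1.  -0.9] tip [0.5865 0.3268 0.0578]
(array([0.58631085, 0.33481677]), 162.7716827392578, 19.023963928222656, 80.6292953491211)
```

Request:
play_rows:
  translation:
    - [0.001, -0.0013, 0.02]
    - [0, 0, 0.02]
    - [0, 0, 0.009]
    - [0, 0, 0.0035]
    - [0, 0, 0]
    - [0, 0, 0]
    - [0, 0, 0]
    - [0, 0, 0]
    - [0, 0, 0]
    - [0, 0, 0]
    - [0, 0, 0]
  delta_rot:
    - [0, 0, 0]
    - [0, 0, 0]
    - [0, 0, 0]
    - [0, 0, 0]
    - [0, 0, 0]
    - [0, 0, 0]
    - [0, 0, 0]
    - [0, 0, 0]
    - [0, 0, 0]
    - [0, 0, 0]
    - [0, 0, 0]
  grip: [-0.1, -0.1, -0.1, -0.1, -0.1, -0.1, -1, -1, -1, -1, -1]
  squeeze: 20

```text
clock: 30.8
tool_pos: [0.585, 0.3272, 0.0684]
eef_rot: [0.766, 0.643, -0.003, 0.001]
contact_force: [-1.1, -0.2, 1.9]
opening: 0.103
finger_force: 20.0
```

```bash
python3 go.py .4275 -.138 .12 93.8
```

```text
at [0.585  0.3272 0.0684] yaw 80.0 zaxis [-0.003 -0.006 -1.   ] t30.8 open 0.103
tool shift [-0.4858 -0.0746 -0.0485] rz -13.8
q [-0.335  1.096 -0.486  1.522  0.698  0.71  -1.315] F [-1.1 -0.2  1.9] tip [0.5848 0.3269 0.0044]
```

Request:
play_rows:
  translation:
    - [0, 0, -0.01]
    - [0, 0, -0.03]
    - [0, 0, -0.05]
    - [0, 0, -0.04]
    - [-0.0306, -0.0046, 0]
    - [-0.0506, -0.0078, 0]
    - [-0.0506, -0.0078, 0]
    - [-0.0506, -0.0078, 0]
    - [-0.0506, -0.0078, 0]
    - [-0.0506, -0.0078, 0]
    - [-0.0506, -0.0078, 0]
    - [-0.0506, -0.0078, 0]
    - [-0.0506, -0.0078, 0]
    - [-0.0506, -0.0078, 0]
    - [0, 0, 0]
    - [0, 0, 0]
    - [0, 0, 0]
    - [0, 0, 0]
    - [0, 0, 0]
    - [0, 0, 0]
  delta_rot:
    - [0, 0, 0]
    - [0, 0, 0]
    - [0, 0, 0]
    - [0, 0, 0]
    - [0, 0, 0]
    - [0, 0, 0]
    - [0, 0, 0]
    - [0, 0, 0]
    - [0, 0, 0]
    - [0, 0, 0]
    - [0, 0, 0]
    - [0, 0, 0]
    - [0, 0, 0]
    - [0, 0, 0]
    - [0, 0, -5]
    - [0, 0, -5]
    - [0, 0, -3.8]
    - [3, 0, 0]
    - [3, 0, 0]
    - [0, 0, 0]
  grip: [-1, -1, -1, -1, -1, -1, -1, -1, -1, -1, -1, -1, -1, -1, -1, -1, -1, -1, -1, -1]

```text
clock: 33.3
tool_pos: [0.4284, -0.1376, 0.2017]
eef_rot: [0.682, 0.729, -0.041, -0.034]
contact_force: [-0.1, 0.7, -1.6]
opening: 0.108
finger_force: 20.0
```

```bash
python3 go.py .4336 -.138 .12 93.8
```

```text
at [ 0.4284 -0.1376  0.2017] yaw 93.8 zaxis [-0.105 -0.012 -0.994] t33.3 open 0.108
tool shift [-0.0003  0.0138  0.0807] rz -0.0
q [ 0.596  0.75  -0.664  2.088  0.759  0.686 -0.541] F [-0.1  0.7 -1.6] tip [ 0.4217 -0.1384  0.1381]
```

Request:
play_rows:
  translation:
    - [0, 0.0046, 0.027]
    - [0, 0.0046, 0.027]
    - [0, 0.0046, 0.0267]
    - [0, 0, 0]
    - [0, 0, 0]
  delta_rot:
    - [0, 0, 0]
    - [0, 0, 0]
    - [0, 0, 0]
    - [0, 0, 0]
    - [0, 0, 0]
  grip: [-1, -1, -1, -1, -1]

```text
clock: 33.92
tool_pos: [0.4326, -0.1377, 0.1205]
eef_rot: [0.682, 0.729, -0.041, -0.035]
contact_force: [-0.1, -0.1, -1.7]
opening: 0.103
finger_force: 20.0
```

```bash
python3 go.py .4336 -.138 .0735 93.8
python3 - <<'E'
from h import *
cv2.imwrite('pics/g5.png',r.snapshot('wrist'))
E
```

```text
at [ 0.4326 -0.1377  0.1205] yaw 93.8 zaxis [-0.106 -0.013 -0.994] t33.9 open 0.103
tool shift [-0.0001  0.006   0.0466] rz 0.0
q [ 0.499  0.886 -0.513  2.117  0.953  0.52  -0.706] F [-0.1 -0.1 -1.7] tip [ 0.4258 -0.1385  0.0569]
```

View pics/g5.png

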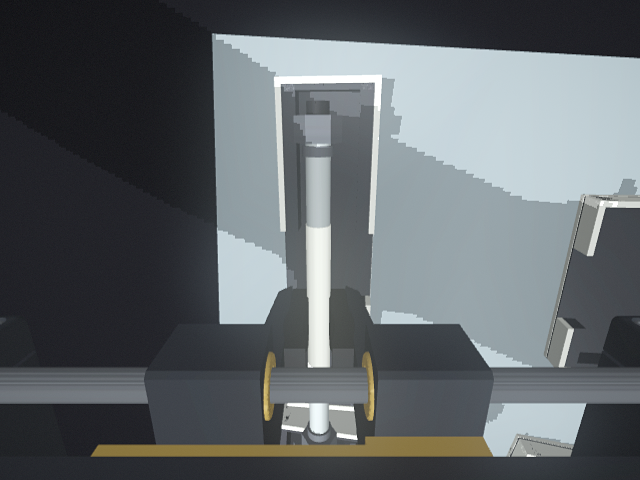

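The column points along box_long. The rim corners are (275,77) and (382,76), with notch edges at (281,232) and (375,234). I'll compute the box axis from them.

Run:
```python
from h import *
c=r.get_calibration('wrist')
P={p:onz(c,*p,.018)[:2] for p in((275,77),(382,76),(281,232),(375,234))}
for p,X in P.items(): print(p,X.round(4))
a,b,d,e=P.values();m=(a+b)/2;n=(d+e)/2
print('yaw',np.degrees(np.arctan2(*(m-n)[::-1])),'centre',m+(n-m)/np.linalg.norm(n-m)*.101)
```

```text
(275, 77) [ 0.3939 -0.0383]
(382, 76) [ 0.4453 -0.0351]
(281, 232) [ 0.3992 -0.1174]
(375, 234) [ 0.4511 -0.1134]
yaw 94.09072615365615 centre [ 0.42676481 -0.13748092]
```

Request:
play_rows:
  translation:
    - [0, 0.0018, 0.015]
    - [0, 0.0018, 0.015]
    - [0, 0.0012, 0.01]
    - [0, 0.0005, 0.0045]
    - [0, 0, 0]
    - [0, 0, 0]
  delta_rot:
    - [0, 0, 0]
    - [0, 0, 0]
    - [0, 0, 0]
    - [0, 0, 0]
    - [0, 0, 0]
    - [0, 0, 0]
  grip: [-1, -1, -1, -1, -1, -1]

```text
clock: 34.72
tool_pos: [0.4332, -0.138, 0.0752]
eef_rot: [0.682, 0.729, -0.041, -0.035]
contact_force: [-0.2, -0.0, -0.2]
opening: 0.106
finger_force: 20.0
```

```bash
python3 go.py .4331 -.1375 .0725 94
```

```text
at [ 0.4332 -0.138   0.0752] yaw 93.8 zaxis [-0.107 -0.013 -0.994] t34.7 open 0.106
tool shift [0.0006 0.0003 0.0027] rz -0.2
q [ 0.441  0.963 -0.415  2.121  1.078  0.421 -0.816] F [-0.2 -0.  -0.2] tip [ 0.4263 -0.1389  0.0116]
```

Request:
play_rows:
  translation:
    - [0, 0, 0.001]
    - [0, 0, 0.001]
    - [0, 0, 0.0005]
    - [0, 0, 0]
    - [0, 0, 0]
  delta_rot:
    - [0, 0, 0]
    - [0, 0, 0]
    - [0, 0, 0]
    - [0, 0, 0]
    - [0, 0, 0]
  grip: [-1, -1, -1, -1, -1]

```text
clock: 35.35
tool_pos: [0.4327, -0.138, 0.0724]
eef_rot: [0.682, 0.729, -0.041, -0.035]
contact_force: [-0.2, -0.4, -0.8]
opening: 0.104
finger_force: 20.0
```

Request:
play_rows:
  translation:
    - [0, 0, 0.0006]
    - [0, 0, 0]
    - [0, 0, 0]
  delta_rot:
    - [0, 0, 0]
    - [0, 0, 0]
    - [0, 0, 0]
  grip: [-1, -1, -1]

```text
clock: 35.72
tool_pos: [0.4327, -0.1381, 0.0721]
eef_rot: [0.682, 0.729, -0.041, -0.035]
contact_force: [-0.8, 0.2, 6.1]
opening: 0.104
finger_force: 20.0
```

Contact at 6 N. I'll release and lift.

Request:
play_rows:
  translation:
    - [0, 0, 0]
    - [0, 0, 0]
    - [0, 0, 0]
    - [0, 0, 0]
    - [0, 0, -0.02]
    - [0, 0, -0.04]
    - [0, 0, -0.05]
    - [0, 0, -0.05]
    - [0, 0, -0.04]
    - [0, 0, 0]
    - [0, 0, 0]
  delta_rot:
    - [0, 0, 0]
    - [0, 0, 0]
    - [0, 0, 0]
    - [0, 0, 0]
    - [0, 0, 0]
    - [0, 0, 0]
    - [0, 0, 0]
    - [-3, 0, 0]
    - [-3, 0, 0]
    - [0, 0, 0]
    - [0, 0, 0]
  grip: [-0.7, -0.5, -0.2, -0.1, -0.1, -0.1, -0.1, -0.1, -0.1, -0.1, -0.1]

```text
clock: 37.1
tool_pos: [0.4515, -0.136, 0.2701]
eef_rot: [0.683, 0.73, -0.004, 0.0]
contact_force: [-0.2, -0.8, -0.3]
opening: 0.449
finger_force: 0.0
```

```bash
python3 go.py .4225 .332 .12 95.7
python3 - <<'E'
from h import *
r.snapshot('wrist')
b=sil('wrist','column_long',(.427,-.1375),.014)
if b: print(axis(b[4]),b[5])
E
```

```text
at [ 0.4515 -0.136   0.2701] yaw 93.8 zaxis [-0.005 -0.006 -1.   ] t37.1 open 0.449
tool shift [0.4697 0.0027 0.1475] rz -1.9
q [ 0.666  0.637 -0.759  2.032  0.664  0.738 -0.446] F [-0.2 -0.8 -0.3] tip [ 0.4512 -0.1364  0.2061]
(array([ 0.42471854, -0.13872348]), 176.52830505371094, 17.458248138427734, -86.74809956550598) 0.93
```

Long is seated, and short is last.

Request:
play_rows:
  translation:
    - [0.047, 0.0003, 0]
    - [0.047, 0.0003, 0]
    - [0.047, 0.0003, 0]
    - [0.047, 0.0003, 0]
    - [0.047, 0.0003, 0]
    - [0.047, 0.0003, 0]
    - [0.047, 0.0003, 0]
    - [0.047, 0.0003, 0]
    - [0.047, 0.0003, 0]
    - [0.047, 0, 0]
    - [0, 0, 0.05]
    - [0, 0, 0.05]
    - [0, 0, 0.047]
    - [0, 0, 0]
    - [0, 0, 0]
  delta_rot:
    - [0, 0, 0]
    - [0, 0, 0]
    - [0, 0, 0]
    - [0, 0, 0]
    - [0, 0, 0]
    - [0, 0, 0]
    - [0, 0, 0]
    - [0, 0, 0]
    - [0, 0, 0]
    - [0, 0, 0]
    - [0, 0, -1.9]
    - [0, 0, 0]
    - [0, 0, 0]
    - [0, 0, 0]
    - [0, 0, 0]
  grip: [-0.1, -0.1, -0.1, -0.1, -0.1, -0.1, -0.1, -0.1, -0.1, -0.1, -0.1, -0.1, -0.1, -0.1, -0.1]

```text
clock: 39.08
tool_pos: [0.423, 0.3333, 0.1218]
eef_rot: [0.671, 0.742, -0.003, 0.001]
contact_force: [-0.7, 0.3, 0.2]
opening: 0.453
finger_force: 0.0
```

```bash
python3 go.py .4225 .332 .0685 95.7;  python3 - <<'E'
from h import *
r.snapshot('wrist')
b=sil('wrist','column_short',(.4225,.332),.010)
if b: print(axis(b[4]))
E
```

```text
at [0.423  0.3333 0.1218] yaw 95.7 zaxis [-0.003 -0.005 -1.   ] t39.1 open 0.453
tool shift [-0.001  -0.0004  0.0533] rz 0.0
q [-0.463  0.908 -0.495  1.939  0.851  0.523 -1.465] F [-0.7  0.3  0.2] tip [0.4228 0.333  0.0578]
(array([0.42221213, 0.33133734]), 79.47843933105469, 17.88800048828125, -84.01541519165039)
```

Request:
play_rows:
  translation:
    - [-0.001, -0.0004, 0.02]
    - [0, 0, 0.02]
    - [0, 0, 0.009]
    - [0, 0, 0.004]
    - [0, 0, 0]
    - [0, 0, 0]
  delta_rot:
    - [0, 0, 0]
    - [0, 0, 0]
    - [0, 0, 0]
    - [0, 0, 0]
    - [0, 0, 0]
    - [0, 0, 0]
  grip: [-0.1, -0.1, -0.1, -0.1, -0.1, -0.1]

```text
clock: 39.92
tool_pos: [0.4228, 0.3315, 0.0688]
eef_rot: [0.671, 0.741, -0.003, 0.001]
contact_force: [-0.2, 0.2, -0.2]
opening: 0.449
finger_force: 0.0
```

```bash
python3 go.py .4225 .332 .0685 95.7
```

```text
at [0.4228 0.3315 0.0688] yaw 95.7 zaxis [-0.002 -0.005 -1.   ] t39.9 open 0.449
tool shift [ 0.0005 -0.0003  0.0003] rz 0.0
q [-0.519  0.989 -0.394  1.95   0.951  0.408 -1.555] F [-0.2  0.2 -0.2] tip [0.4227 0.3312 0.0048]
```

Request:
play_rows:
  translation:
    - [0, 0, 0]
    - [0, 0, 0]
    - [0, 0, 0]
    - [0, 0, 0]
    - [0, 0, 0]
    - [0, 0, -0.01]
    - [0, 0, -0.03]
    - [0, 0, -0.05]
    - [0, 0, -0.04]
    - [0, 0, 0]
    - [0, 0, 0]
  delta_rot:
    - [0, 0, 0]
    - [0, 0, 0]
    - [0, 0, 0]
    - [0, 0, 0]
    - [0, 0, 0]
    - [0, 0, 0]
    - [0, 0, 0]
    - [0, 0, 0]
    - [0, 0, 0]
    - [0, 0, 0]
    - [0, 0, 0]
  grip: [-1, -1, -1, -1, -1, -1, -1, -1, -1, -1, -1]
  squeeze: 20

```text
clock: 41.3
tool_pos: [0.4228, 0.3313, 0.1979]
eef_rot: [0.671, 0.741, -0.004, 0.001]
contact_force: [0.1, 0.1, -1.2]
opening: 0.104
finger_force: 20.0
```

```bash
python3 go.py .5875 -.135 .12 94.5
```

```text
at [0.4228 0.3313 0.1979] yaw 95.7 zaxis [-0.003 -0.007 -1.   ] t41.3 open 0.104
tool shift [-0.4799  0.1179  0.0805] rz 1.2
q [-0.389  0.797 -0.617  1.907  0.721  0.681 -1.352] F [ 0.1  0.1 -1.2] tip [0.4226 0.3309 0.1339]
```

Request:
play_rows:
  translation:
    - [-0.03, 0.0074, 0]
    - [-0.05, 0.0123, 0]
    - [-0.05, 0.0123, 0]
    - [-0.05, 0.0123, 0]
    - [-0.05, 0.0123, 0]
    - [-0.05, 0.0123, 0]
    - [-0.05, 0.0123, 0]
    - [-0.05, 0.0123, 0]
    - [-0.05, 0.0123, 0]
    - [-0.05, 0.0121, 0]
    - [0, 0, 0.03]
    - [0, 0, 0.03]
    - [0, 0, 0.018]
    - [0, 0, 0]
    - [0, 0, 0]
  delta_rot:
    - [0, 0, 0]
    - [0, 0, 0]
    - [0, 0, 0]
    - [0, 0, 0]
    - [0, 0, 0]
    - [0, 0, 0]
    - [0, 0, 0]
    - [0, 0, 0]
    - [0, 0, 0]
    - [0, 0, 0]
    - [0, 0, 1.2]
    - [0, 0, 0]
    - [0, 0, 0]
    - [0, 0, 0]
    - [0, 0, 0]
  grip: [-1, -1, -1, -1, -1, -1, -1, -1, -1, -1, -1, -1, -1, -1, -1]

```text
clock: 43.18
tool_pos: [0.5883, -0.1339, 0.1229]
eef_rot: [0.679, 0.735, -0.003, 0.001]
contact_force: [0.5, 0.6, 0.2]
opening: 0.103
finger_force: 20.0
```

```bash
python3 go.py .5875 -.135 .073 94.5
python3 - <<'E'
from h import *
cv2.imwrite('pics/g6.png',r.snapshot('wrist'))
E
```

```text
at [ 0.5883 -0.1339  0.1229] yaw 94.5 zaxis [-0.002 -0.006 -1.   ] t43.2 open 0.103
tool shift [-0.0008 -0.0008  0.0499] rz 0.0
q [ 0.484  0.981 -0.62   1.74   0.844  0.712 -0.521] F [0.5 0.6 0.2] tip [ 0.5882 -0.1343  0.0589]
```

View pics/g6.png

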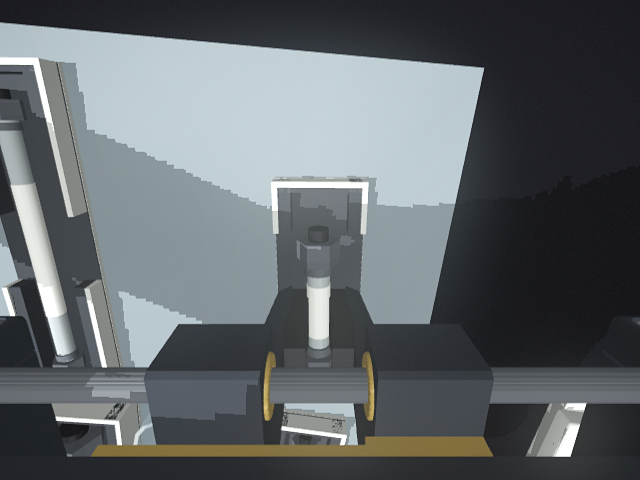

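The short column is centred in box_short (rim 272–368, column at 318) and parallel to it. At the left, the long one lies in its recess. I'll lower it.

Request:
play_rows:
  translation:
    - [-0.0008, -0.0004, 0.02]
    - [0, 0, 0.015]
    - [0, 0, 0.008]
    - [0, 0, 0.0035]
    - [0, 0, 0.001]
    - [0, 0, 0.001]
    - [0, 0, 0]
    - [0, 0, 0]
  delta_rot:
    - [0, 0, 0]
    - [0, 0, 0]
    - [0, 0, 0]
    - [0, 0, 0]
    - [0, 0, 0]
    - [0, 0, 0]
    - [0, 0, 0]
    - [0, 0, 0]
  grip: [-1, -1, -1, -1, -1, -1, -1, -1]

```text
clock: 44.22
tool_pos: [0.5875, -0.1354, 0.0741]
eef_rot: [0.679, 0.734, -0.003, 0.001]
contact_force: [-0.1, 0.3, -0.3]
opening: 0.101
finger_force: 20.0
```

Request:
play_rows:
  translation:
    - [0, 0, 0.0008]
    - [0, 0, 0.0007]
    - [0, 0, 0]
    - [0, 0, 0]
  delta_rot:
    - [0, 0, 0]
    - [0, 0, 0]
    - [0, 0, 0]
    - [0, 0, 0]
  grip: [-1, -1, -1, -1]

```text
clock: 44.72
tool_pos: [0.5873, -0.1354, 0.0723]
eef_rot: [0.679, 0.734, -0.003, 0.001]
contact_force: [-0.6, 0.2, -0.3]
opening: 0.101
finger_force: 20.0
```

Request:
play_rows:
  translation:
    - [0, 0, 0.0006]
    - [0, 0, 0]
    - [0, 0, 0]
  delta_rot:
    - [0, 0, 0]
    - [0, 0, 0]
    - [0, 0, 0]
  grip: [-1, -1, -1]

```text
clock: 45.1
tool_pos: [0.5873, -0.1353, 0.0722]
eef_rot: [0.679, 0.734, -0.003, 0.001]
contact_force: [-1.3, -0.4, 6.4]
opening: 0.104
finger_force: 20.0
```

Request:
play_rows:
  translation:
    - [0, 0, 0]
    - [0, 0, 0]
    - [0, 0, 0]
    - [0, 0, 0]
    - [0, 0, -0.02]
    - [0, 0, -0.04]
    - [0, 0, -0.05]
    - [0, 0, -0.05]
    - [0, 0, -0.04]
    - [-0.04, 0, 0]
    - [-0.04, 0, 0]
    - [-0.02, 0, 0]
    - [0, 0, 0]
    - [0, 0, 0]
  delta_rot:
    - [0, 0, 0]
    - [0, 0, 0]
    - [0, 0, 0]
    - [0, 0, 0]
    - [0, 0, 0]
    - [0, 0, 0]
    - [0, 0, 0]
    - [0, 0, 0]
    - [0, 0, 0]
    - [0, 0, 0]
    - [0, 0, 0]
    - [0, 0, 0]
    - [0, 0, 0]
    - [0, 0, 0]
  grip: [-0.7, -0.5, -0.2, -0.1, -0.1, -0.1, -0.1, -0.1, -0.1, -0.1, -0.1, -0.1, -0.1, -0.1]

```text
clock: 46.85
tool_pos: [0.5959, -0.2322, 0.2732]
eef_rot: [0.678, 0.735, -0.002, 0.001]
contact_force: [0.1, 0.8, 0.1]
opening: 0.449
finger_force: 0.0
```

Run:
```python
from h import *
a=r.snapshot('wrist');b=r.snapshot('side')
cv2.imwrite('pics/end.png',np.hstack([cv2.resize(a[:360,60:520],(400,313)),cv2.resize(b[90:403,180:480],(400,313))]))
for n in('wrist','side'):
  for t,p in(('short',(.5875,-.135)),('medium',(.583,-.329)),('long',(.427,-.1375)),('thick',(.4325,-.327))):
    x=sil(n,'column_'+t,p,.022 if t=='thick' else .014)
    if x: print(n,t,axis(x[4]))
for t in('beaker','reagent_bottle'): print([d['point'] for d in r.look_for('side',t)[:1]])
```

```text
wrist short (array([ 0.58718195, -0.1345601 ]), 76.05363464355469, 17.773971557617188, -84.95080518722534)
wrist medium (array([ 0.58316333, -0.32768942]), 129.80938720703125, 18.385028839111328, 84.64832305908203)
wrist long (array([ 0.42534271, -0.1480526 ]), 158.0199737548828, 18.14623260498047, -85.008704662323)
wrist thick (array([ 0.43304614, -0.3170845 ]), 115.8584976196289, 36.08409881591797, -88.29503571987152)
side short (array([ 0.58801581, -0.13229962]), 79.0132827758789, 17.549270629882812, -84.02690839767456)
side medium (array([ 0.58320343, -0.32615845]), 131.09967041015625, 21.39059066772461, 85.72087860107422)
side long (array([ 0.42473703, -0.13740948]), 180.85594177246094, 19.873062133789062, -85.59625005722046)
side thick (array([ 0.43341809, -0.33161591]), 151.81764221191406, 38.20100784301758, -89.5175293982029)
[[0.5039, -0.2248, 0.0365]]
[[0.5024, 0.2504, 0.039]]
```

View pics/end.png

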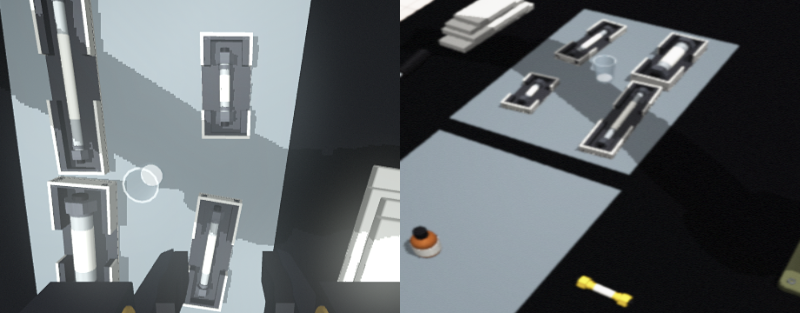

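All four columns lie in their recesses: long (66,80), short (224,85), thick (83,240) and medium (212,250). The beaker and bottle are unmoved.

```bash
python3 -c "
from plant import r
print(r.finish_job())"
```

```text
the job is handed in; nothing more can be done
None
```

All four columns are lying down in their matching boxes, the beaker and reagent bottle were left where they stood, and the job is handed in at about 47 s of the 131 s allowed.

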